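Seat the grounds bin and hold the grinder's dose dial

TASK

Slide the coffee grinder's grounds bin along the worktop, not picking it up, until it is fully home in the corner of the grinder: its back wall against the two rubber buffers below the chute and its right wall against the two on the dial console. Only then, with the bin in place to catch the grounds, turn the hold-to-grind dial on the console clockwise past its first two clicks to the third (three dots) and keep it there: it springs back to off when let go, so finish with the gripper still holding the dial at the third click and the bin still home. Leave the smoked-glass cup and the glass jug beside the grinder where they stand.

Things in the scene. Friction and masses are not known exactly. Their poses are not given: they have to be found in the camera images.
- grinder: Grey coffee grinder, fixed. Origin: on the worktop at the inner corner of tower and console; x points away from the robot into the tower, y left, z up. Tower: front face at x = 0, y from -14 to 94 mm, 134 deep, 313 high with its hopper. Console, low, right of the corner: x from -110 to 120, y from -126 to 0, top 61 mm high
- bin_home (a point): Point of the grinder where the bin's centre lies when home (bin axes parallel to the grinder's), 48 mm in front (-x) and 38 mm left (+y) of the grinder's origin, 39 mm up. The stops are rubber buffers 3 mm proud: two on the tower (faces at x = -3, 40 mm up, y = 14 and 60), two on the console's left side (faces at y = +3, 32 mm up, x = -26 and -75)
- chute (a point): Lower end of the round spout, 108 mm above the worktop, over the home place of the bin. Spout and chute head overhang the bay from the tower's face forward to x = -21 mm, from y = 2 to 72, head from 141 mm up; keep the gripper in front of them. Wall cupboards hang above: doors from world x = 0.60, handles from x = 0.56, from 0.54 m up; keep hovering moves low
- bin_center (a point): Centre, 39 mm above its underside, of the loose grounds bin: steel open-topped box, 90 deep (x), 70 wide (y), 78 high, walls 3 mm, 0.17 to 0.34 kg, standing on the worktop. x points to its back wall, away from its pull tab; y to its left
- bin_tab (a point): Grip point on the bin's upright black pull tab, 60 mm above the underside, 66 mm in front (-x) of the bin's centre. The tab is 12 mm thick along the bin's y, stands 37 mm out from the front wall and spans 34 to 78 mm height. Axes as the bin's
- dial_grip (a point): Grip point on the dial's upright axis, 95 mm above the worktop, on the console. Black dial, skirt 58 mm across, with an upright grip bar 50 long, 14 thick, spanning 71 to 104 mm above the worktop. x runs along the bar to its pointer end (white line), z up; it turns with the dial. At off the pointer points along the grinder's +y
- dial (a joint): Dial angle in rad: 0 at off, growing clockwise seen from above; clicks at 0.4, 0.8 and 1.2 (one, two, three raised dots on the console), end stop 1.27. A spring drives it back to 0 from anywhere: 0.13 Nm at off, 0.23 Nm at the third click, and up to 0.08 Nm more to get over each click
- cup_center (a point): Middle of the loose smoked-glass cup, 136 x 163 (with handle) x 74 mm, left of the grinder; a bystander
- jug_center (a point): Middle of the loose clear glass jug, 74 x 121 x 170 mm, left of the tower; a bystander

How it is judged:
By the outcome, as a careful person would: the job done as asked, in the order asked, and still so for the second after the job is handed in, while the arm keeps its last pose, push and grip.
It also fails if it takes over 45 s, if anything falls off the work surface, if the arm or the gripper's body presses on something with over 40 N, if the wrist force passes 120 N, or if a joint passes its speed limit or range.

ROBOT

A 6-joint arm with a two-finger parallel gripper is mounted at the origin on a cart in front of the work surface, level with it; the furniture and walls round the work are solid. World frame = base frame: x ahead of the robot, y to its left, z up, the work surface at z = 0. Lengths are in mm, angles in rad, forces in N, time in s.
With the tool pointing down it reaches from about 400 to 925 mm from the base axis. Payload 12.5 kg.
Tool frame: the origin (TCP) lies at the centre of the arm's flange, where the gripper is bolted on; the fingertips stand 190 mm ahead of it and the grasp point (between the pads) lies 171 mm ahead of it; z points along the fingers, y is the direction in which the jaws open and shut (so a half turn about z gives the same grasp; the last joint's range is limited). The gripper opens to 95 mm and grips with 3 to 60 N. Pads are 20 mm wide; open, the fingers measure 119 mm over their backs; the gripper's body (75 mm by 180 mm) begins 59 mm behind the grasp point.
Start: joints at [1.181, 0.491, 1.559, -0, 1.092, -0.106], TCP at [174.979, 600.006, 404.761] pointing down, gripper open.
Joint ranges: [-3.1, 3.1], [-0.84, 2.19], [0.05, 2.79], [-1.13, 4.28], [0.06, 2.93], [-2.69, 2.69]. Speed limits (rad/s): [2.22, 2.22, 2.79, 3.14, 3.14, 3.14].

INTERFACE

Orientations are given as [roll, pitch, yaw] about the fixed x, y, z axes, in that order (R = Rz(yaw) Ry(pitch) Rx(roll)).
In Python, from cell import env gives the robot as it stands.
- The arm moves only by the shell command python3 -m pendant 'ROWS'. ROWS is JSON, a list of rows, each an object of numbers: "x", "y", "z": the shift along the tool's x, y, z in units of 150 mm (1.0 is 150 mm); "rx", "ry", "rz": the turn, a rotation vector about the tool's x, y, z in units of 45 degrees (1.0 is 45 degrees); "jaw": the opening, from 0 (shut) to 1 (fully open). In form: [{"x": .., "y": .., "z": .., "rx": .., "ry": .., "rz": .., "jaw": ..}, ...]. A call has 1 to 10 rows; each row is the pose to reach, as a shift and turn from the pose commanded when the call began, along the tool's axes at that moment; what a row does not reach only later rows make up. A row lasts 1/8 s, in which the tool goes at most 62.5 mm and 10.7 degrees, less where a joint would pass 70% of its speed; a pose out of reach is approached as far as the arm can. A call with a number of a shift or a turn outside -1 to 1 is refused whole. A call with a gripper value outside its range is refused whole. The fingers move at their own pace and stop on an object; the grip force is fixed at half the most. Time passes only in rows, so rows that repeat a pose let the fingers close. It gives the time, the measured TCP pose, the force and the opening at its end, in the units of the state.
- env.state(): the state, without advancing time (a new reading comes with each control period).
- env.read_camera(name): name is "side" or "top" or "wrist"; returns a dict with "img" (480x640x3 uint8, red, green, blue), "fx", "fy", "cx", "cy" (pixels), "D" ([k1, k2, p1, p2, k3] as OpenCV has them; the pictures are not rectified), "rvec" (rotation vector, rad) and "tvec" (3), from world to camera coordinates, as OpenCV has them. Camera axes: x right, y down, z forward; pixel columns grow to the right and rows downward; lengths in mm; the calibration is good to about 2 mm. A picture is of the moment at which its call begins. There is no depth.
- env.job_done(): hands the job in, once; it reports no verdict.
The state is a dict: "t": time; "joints": joint angles; "qvel": joint speeds; "tau": joint torques, N m; "eef_pos": TCP position; "tcp_rot": TCP orientation; "ft_force": force on the tool from outside, world axes, zero at the start; "moment": the same for the moment, N m; "opening": opening from 0.0 (shut) to 1.0 (fully open).
Only numpy, scipy, OpenCV 4.12 (cv2) and the standard library are available. Lean on these libraries where they do the work, as an engineer would, in place of code of your own. Each camera call takes 0.05 s, during which the arm holds its last target.

## Working session

There is one attempt and no reset: what is moved stays moved. The work goes in short steps, Python scripts to look and compute and a shell command to move; the robot and the scene stay as the last step left them, time stands still between calls to the robot, and variables do not carry over. Pictures are saved under pics/ and viewed, and the job is handed in when it is done.

```bash
ls; mkdir -p pics; python3 - <<'E'
from cell import env
import cv2
s=env.state(); print(s)
for n in ("side","top","wrist"):
    c=env.read_camera(n); cv2.imwrite(f"pics/{n}0.png",c["img"][:,:,::-1]); print(n,{k:c[k] for k in c if k!="img"})
E
```

```text
pics
{'t': 0.0, 'joints': array([ 1.18144972e+00,  4.91565438e-01,  1.55945045e+00, -1.33554385e-05,
        1.09171115e+00, -1.05587314e-01]), 'qvel': array([-0.00026153,  0.00180792,  0.00021641, -0.00119676,  0.00060581,
        0.00215357]), 'tau': array([-3.46755460e-04, -6.12647867e+01, -2.58171916e+01,  6.91719772e-02,
        4.83671436e-02, -1.66680134e-04]), 'eef_pos': array([174.93798282, 599.98359441, 404.15763505]), 'tcp_rot': array([-3.14046334e+00, -1.07775152e-04,  2.85783946e+00]), 'ft_force': array([-0.27739813,  0.63009278,  0.14126948]), 'moment': array([-0.02261068, -0.02300405,  0.01358796]), 'opening': 0.9983397918461436}
side {'fx': 472.94365939589426, 'fy': 472.94365939589426, 'cx': 313.6995639812263, 'cy': 231.15812309059453, 'D': array([-0.07364977,  0.        ,  0.        ,  0.        ,  0.        ]), 'rvec': array([ 2.20340783, -0.30864405,  0.17174156]), 'tvec': array([-540.17154503,  228.16793956,  681.0842269 ])}
top {'fx': 449.160635295575, 'fy': 449.160635295575, 'cx': 323.07229354449936, 'cy': 242.8836912135517, 'D': array([-0.08466075,  0.        ,  0.        ,  0.        ,  0.        ]), 'rvec': array([ 2.14237564, -2.11296601,  0.1972861 ]), 'tvec': array([121.92664063, 597.74640736, 823.84477372])}
wrist {'fx': 385.00565208553735, 'fy': 385.00565208553735, 'cx': 311.1359105395464, 'cy': 232.33090852525905, 'D': array([-0.07132411,  0.        ,  0.        ,  0.        ,  0.        ]), 'rvec': array([-2.31664003, -1.73754524, -0.25464831]), 'tvec': array([-625.53230788,  -32.62838227,  393.19398477])}
```

View pics/side0.png

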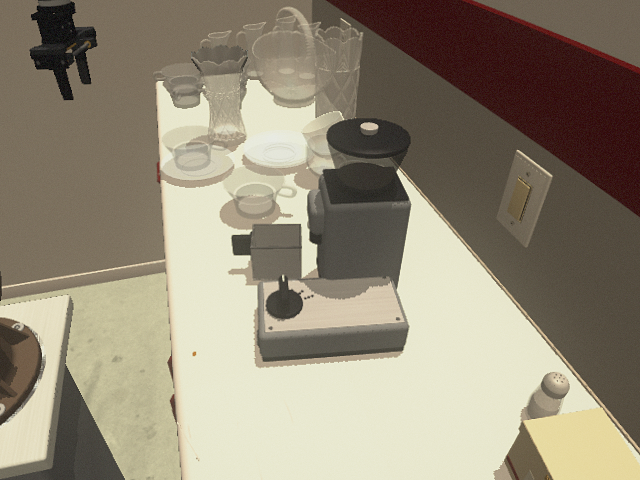

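View pics/top0.png

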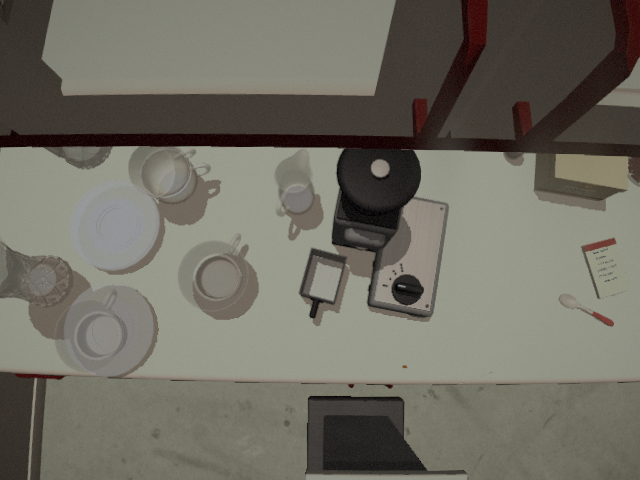

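View pics/wrist0.png

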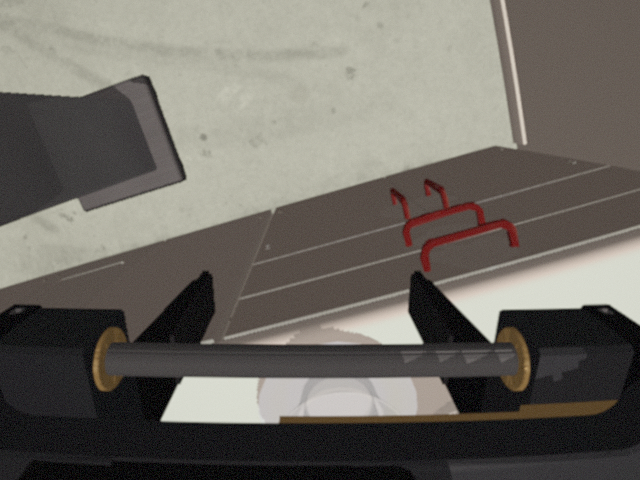

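The top view shows the bin around (324,277) with its tab end at (314,312). The dial is near (407,290), and the console corners are about (370,304), (432,315) and (447,203). The cup is at (218,278) and the jug at (296,190). I'll zoom in to get exact pixels.

```bash
python3 - <<'E'
import cv2
i=cv2.imread("pics/top0.png")[180:330,280:460]
i=cv2.convertScaleAbs(i,alpha=1.5,beta=20)
cv2.imwrite("pics/top0z.png",cv2.resize(i,None,fx=4,fy=4,interpolation=cv2.INTER_CUBIC))
i=cv2.imread("pics/side0.png")[210:360,220:420]
i=cv2.convertScaleAbs(i,alpha=1.5,beta=20)
cv2.imwrite("pics/side0z.png",cv2.resize(i,None,fx=4,fy=4,interpolation=cv2.INTER_CUBIC))
E
```

```text
(no output)
```

View pics/top0z.png

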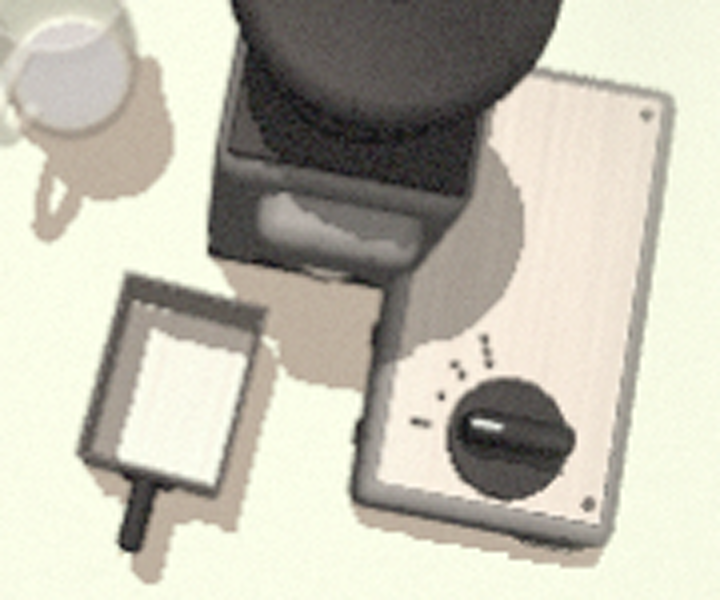

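View pics/side0z.png

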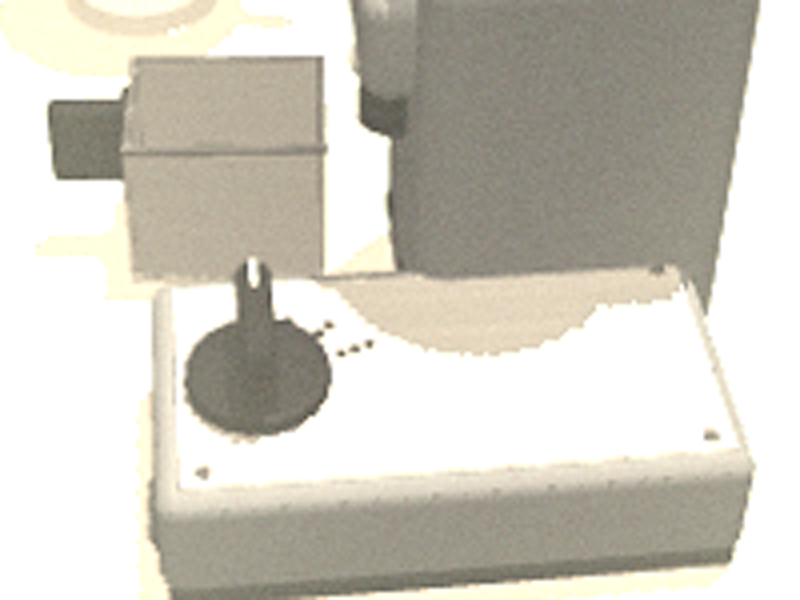

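```bash
cat > h.py <<'E'
import numpy as np, cv2
def ray(c,uv):
    K=np.array([[c["fx"],0,c["cx"]],[0,c["fy"],c["cy"]],[0,0,1]])
    p=cv2.undistortPoints(np.array(uv,float).reshape(-1,1,2),K,c["D"]).reshape(-1,2)
    R=cv2.Rodrigues(np.array(c["rvec"]))[0]
    d=np.c_[p,np.ones(len(p))]@R
    o=-R.T@np.array(c["tvec"]); return o,d
def plane(c,uv,z):
    o,d=ray(c,uv); z=np.broadcast_to(z,(len(d),)); return o+d*((z-o[2])/d[:,2])[:,None]
def proj(c,X):
    K=np.array([[c["fx"],0,c["cx"]],[0,c["fy"],c["cy"]],[0,0,1]])
    return cv2.projectPoints(np.array(X,float).reshape(-1,1,3),np.array(c["rvec"]),np.array(c["tvec"]),K,c["D"])[0].reshape(-1,2)
def zt(z,u0=280,v0=180,s=4): z=np.array(z,float); return (z+.5)/s-.5+np.array([u0,v0])
E
python3 - <<'E'
from h import *
from cell import env
c=env.read_camera("top"); s=env.read_camera("side")
np.set_printoptions(precision=1,suppress=True)
print("camtop",ray(c,[[0,0]])[0],"side",ray(s,[[0,0]])[0])
b=plane(c,zt([[127,273],[267,310],[218,495],[80,458],[130,548],[142,485]]),78); print("bin",b[:,:2], b[:4,:2].mean(0))
for i,j in((0,1),(3,2),(3,0),(2,1),(5,4)):
    d=b[j]-b[i]; print(i,j,np.hypot(*d[:2]),np.degrees(np.arctan2(d[1],d[0])))
k=plane(c,zt([[672,100],[608,540],[358,495],[646,115],[588,504]]),61);print("console",k[:,:2])
for i,j in((1,0),(1,2),(4,3)):
    d=k[j]-k[i]; print(i,j,np.hypot(*d[:2]),np.degrees(np.arctan2(d[1],d[0])))
print("dial",plane(c,zt([[512,438],[488,425],[573,440],[463,422]]),[71,104,104,104]))
zs=lambda z: zt(z,220,210)
print("side: bin",plane(s,zs([[133,150],[326,150],[323,58],[133,58]]),78), "con",plane(s,zs([[204,472],[711,435],[160,290]]),[61,61,61]))
print("dial", plane(s,zs([[258,378],[255,270]]),[71,104]))
E
```

```text
camtop [437.3 131.9 917.7] side [ 396.9 -538.1  600.5]
bin [[581.7 152.3]
 [564.9  85.8]
 [477.7 108.2]
 [493.9 172.6]
 [452.7 148.6]
 [481.8 143.5]] [529.5 129.7]
0 1 68.57407010866137 -104.1879664411824
3 2 66.48064832361077 -104.15422187121771
3 0 90.10001901404992 -13.04568086790046
2 1 90.04345023178703 -14.377117239560897
5 4 29.533043263791857 170.09962617389309
console [[ 675.6 -116.3]
 [ 459.2  -77.8]
 [ 479.3   41.2]
 [ 667.6 -102.9]
 [ 476.1  -68.6]]
1 0 219.80224917520277 -10.072000404373597
1 2 120.75018957020708 80.40626610923006
4 3 194.58100768550838 -10.142805833479507
dial [[506.3 -30.8  71. ]
 [509.4 -13.6 104. ]
 [503.  -52.3 104. ]
 [510.7  -2.2 104. ]]
side: bin [[481.8 105.   78. ]
 [563.1  82.7  78. ]
 [579.5 148.6  78. ]
 [494.2 172.   78. ]] con [[ 475.1  -68.6   61. ]
 [ 665.3 -103.    61. ]
 [ 478.5   32.6   61. ]]
dial [[503.8 -36.4  71. ]
 [509.4 -11.6 104. ]]
```

```bash
cat >> h.py <<'E'
from scipy.spatial.transform import Rotation as Ro
def go(env,g,jawdeg):
    """grasp-point world target g, tool y (jaw) heading in deg; print shift/turn in pendant units"""
    s=env.state(); R=Ro.from_euler('xyz',s["tcp_rot"])
    a=np.radians(jawdeg); y=np.array([np.cos(a),np.sin(a),0]); z=np.array([0,0,-1.]); x=np.cross(y,z)
    T=Ro.from_matrix(np.c_[x,y,z])
    tcp=np.array(g,float)+[0,0,171]
    d=R.inv().apply(tcp-s["eef_pos"])/150; r=np.degrees((R.inv()*T).as_rotvec())/45
    print("t",round(s["t"],2),"F",s["ft_force"].round(1),"M",s["moment"].round(2),"op",round(s["opening"],3),"grasp now",(s["eef_pos"]+R.apply([0,0,171])).round(1),"jaw",round(float(np.degrees(np.arctan2(*R.as_matrix()[[1,0],1]))),2))
    print("shift",d.round(3),"turn",r.round(3))
E
python3 - <<'E'
from h import *
from cell import env
np.set_printoptions(precision=1,suppress=True)
go(env,[465.5,144.5,140],76.2)
c=env.read_camera("top"); a=np.radians(-10.1)
O=np.array([583.6,25.4,0]); G=np.array([[np.cos(a),-np.sin(a),0],[np.sin(a),np.cos(a),0],[0,0,1]])
P=lambda p:O+np.array(p)@G.T
pts=[[0,0,0],[0,94,313],[0,94,0],[0,-14,313],[-110,0,61],[-110,-126,61],[120,-126,61],[-26,3,32],[-75,3,32],[-3,14,40],[-21,2,141],[-21,72,141]]
img=c["img"][:,:,::-1].copy()
img=cv2.resize(cv2.convertScaleAbs(img[140:340,270:470],alpha=1.5,beta=20),None,fx=3,fy=3,interpolation=cv2.INTER_CUBIC)
for p in proj(c,P(pts)): cv2.circle(img,tuple(int(v) for v in ((p-[270,140]+.5)*3-.5)),3,(0,0,255),-1)
cv2.imwrite("pics/ov.png",img)
E
```

```text
t 0.25 F [-0.   0.9  0. ] M [-0.  0.  0.] op 0.999 grasp now [175.  599.9 233.5] jaw 73.74
shift [-2.7 -2.4  0.6] turn [-0.  -0.  -0.1]
```

View pics/ov.png

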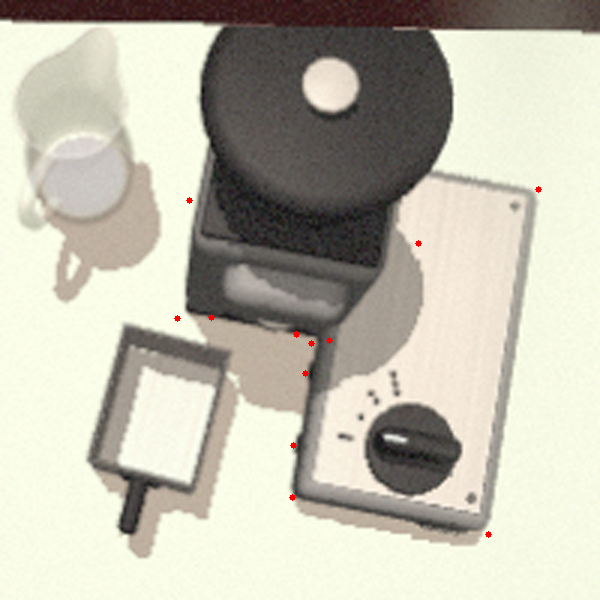

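```bash
r='[{"x":-0.23,"y":-0.2},{"x":-0.46,"y":-0.4},{"x":-0.7,"y":-0.6},{"x":-0.9,"y":-0.8,"jaw":0.5}]'
python3 -m pendant '[{"x":-0.23,"y":-0.2,"jaw":1},{"x":-0.46,"y":-0.4,"jaw":0.8},{"x":-0.7,"y":-0.6,"jaw":0.6},{"x":-0.9,"y":-0.8,"jaw":0.45}]'
python3 -m pendant '[{"x":-0.23,"y":-0.2,"jaw":0.45},{"x":-0.46,"y":-0.4,"jaw":0.45},{"x":-0.7,"y":-0.6,"jaw":0.45},{"x":-0.9,"y":-0.8,"rz":-0.05,"jaw":0.45}]'
python3 -m pendant '[{"x":-0.23,"y":-0.2,"jaw":0.45},{"x":-0.46,"y":-0.4,"jaw":0.45},{"x":-0.7,"y":-0.6,"jaw":0.45},{"x":-0.85,"y":-0.75,"z":0.1,"jaw":0.45},{"x":-0.85,"y":-0.75,"z":0.3,"jaw":0.45}]'
python3 - <<'E'
from h import *
from cell import env
go(env,[465.5,144.5,100],76.2)
E
```

```text
t 0.3 F [-1.  -0.1 -0.5] M [ 0.01 -0.01 -0.05] op 0.997 grasp now [175.  599.9 233.6] jaw 73.74
shift [-2.71  -2.373  0.891] turn [-0.    -0.    -0.055]invalid input
invalid input
invalid input
```

```bash

python3 -m pendant '[{"x":-0.23,"y":-0.2,"z":0,"rx":0,"ry":0,"rz":0,"jaw":1},{"x":-0.46,"y":-0.4,"z":0,"rx":0,"ry":0,"rz":0,"jaw":0.8},{"x":-0.7,"y":-0.6,"z":0,"rx":0,"ry":0,"rz":0,"jaw":0.6},{"x":-0.9,"y":-0.8,"z":0,"rx":0,"ry":0,"rz":0,"jaw":0.45}]'
python3 -m pendant '[{"x":-0.23,"y":-0.2,"z":0,"rx":0,"ry":0,"rz":0,"jaw":0.45},{"x":-0.46,"y":-0.4,"z":0,"rx":0,"ry":0,"rz":0,"jaw":0.45},{"x":-0.7,"y":-0.6,"z":0,"rx":0,"ry":0,"rz":0,"jaw":0.45},{"x":-0.9,"y":-0.8,"z":0,"rx":0,"ry":0,"rz":-0.05,"jaw":0.45}]'
python3 -m pendant '[{"x":-0.23,"y":-0.2,"z":0,"rx":0,"ry":0,"rz":0,"jaw":0.45},{"x":-0.46,"y":-0.4,"z":0,"rx":0,"ry":0,"rz":0,"jaw":0.45},{"x":-0.7,"y":-0.6,"z":0.1,"rx":0,"ry":0,"rz":0,"jaw":0.45},{"x":-0.85,"y":-0.75,"z":0.3,"rx":0,"ry":0,"rz":0,"jaw":0.45}]'
python3 - <<'E'
from h import *
from cell import env
go(env,[465.5,144.5,100],76.2)
E
```

```text
t: 0.8
eef_pos: [271.7, 445.7, 404.8]
tcp_rot: [3.141, 0.0, 2.858]
ft_force: [-0.0, -0.5, 0.6]
opening: 0.738
t: 1.3
eef_pos: [367.7, 292.6, 404.9]
tcp_rot: [3.141, 0.0, 2.898]
ft_force: [-0.0, 0.4, -0.2]
opening: 0.452
t: 1.8
eef_pos: [464.5, 152.4, 360.0]
tcp_rot: [3.14, 0.003, 2.896]
ft_force: [0.1, 0.4, -0.0]
opening: 0.449
t 1.8 F [ 0.1  0.4 -0. ] M [ 0.03  0.01 -0.04] op 0.449 grasp now [465.  152.5 189. ] jaw 75.93
shift [-0.017 -0.05   0.594] turn [ 0.002  0.003 -0.006]
```

```bash

python3 -m pendant '[{"x":-0.02,"y":-0.05,"z":0.2,"rx":0,"ry":0,"rz":0,"jaw":0.45},{"x":-0.02,"y":-0.05,"z":0.45,"rx":0,"ry":0,"rz":0,"jaw":0.45},{"x":-0.02,"y":-0.05,"z":0.45,"rx":0,"ry":0,"rz":0,"jaw":0.45}]'
cat > snap.py <<'E'
import sys
from h import *
from cell import env
a=[]
for n in sys.argv[2:]:
    a.append(env.read_camera(n)["img"][:,:,::-1])
im=np.hstack(a); 
if len(a)>1: im=cv2.resize(im,(800,300),interpolation=cv2.INTER_AREA)
cv2.imwrite(f"pics/{sys.argv[1]}.png",im)
go(env,[465.5,144.5,60],76.2)
E
python3 snap.py a1 side wrist
```

```text
t: 2.17
eef_pos: [464.4, 145.8, 290.7]
tcp_rot: [-3.14, -0.004, 2.897]
ft_force: [-0.1, -0.4, 0.7]
opening: 0.451
t 2.27 F [-0.3  1.1  0.1] M [ 0.   -0.01 -0.01] op 0.448 grasp now [464.9 146.2 122. ] jaw 76.0
shift [-0.007 -0.01   0.413] turn [ 0.     0.    -0.004]
```

View pics/a1.png

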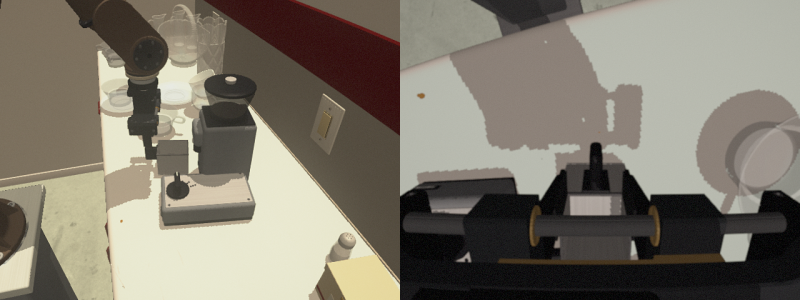

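The wrist view shows the tab at about (597,160), midway between the fingers. The fingers straddle it, so I'll descend and grip.

```bash

python3 -m pendant '[{"x":-0.01,"y":-0.01,"z":0.15,"rx":0,"ry":0,"rz":0,"jaw":0.45},{"x":-0.01,"y":-0.01,"z":0.3,"rx":0,"ry":0,"rz":0,"jaw":0.45},{"x":-0.01,"y":-0.01,"z":0.41,"rx":0,"ry":0,"rz":0,"jaw":0.45},{"x":-0.01,"y":-0.01,"z":0.41,"rx":0,"ry":0,"rz":0,"jaw":0.45},{"x":-0.01,"y":-0.01,"z":0.41,"rx":0,"ry":0,"rz":0,"jaw":0.0},{"x":-0.01,"y":-0.01,"z":0.41,"rx":0,"ry":0,"rz":0,"jaw":0.0},{"x":-0.01,"y":-0.01,"z":0.41,"rx":0,"ry":0,"rz":0,"jaw":0.0},{"x":-0.01,"y":-0.01,"z":0.41,"rx":0,"ry":0,"rz":0,"jaw":0.0}]'
python3 - <<'E'
from h import *
from cell import env
# target: home tab, grinder yaw -10.1, origin (583.8,24)
a=np.radians(-10.1); G=np.array([[np.cos(a),-np.sin(a)],[np.sin(a),np.cos(a)]])
for q in ([-114-20,38],[-114-15,38],[-114,38]):
    p=np.array([583.8,24])+G@q; print(p); go(env,[*p,61],79.9)
E
python3 snap.py a2 side wrist
```

```text
t: 3.28
eef_pos: [465.7, 144.2, 231.1]
tcp_rot: [3.141, 0.001, 2.897]
ft_force: [-1.6, 0.9, 4.9]
opening: 0.128
[458.54050947  84.91026214]
t 3.27 F [-1.6  0.9  4.9] M [ 0.12 -0.06 -0.04] op 0.128 grasp now [465.9 144.3  60.1] jaw 75.99
shift [-0.049 -0.395 -0.006] turn [ 0.     0.001 -0.087]
[463.46302537  84.0334285 ]
t 3.27 F [-1.6  0.9  4.9] M [ 0.12 -0.06 -0.04] op 0.128 grasp now [465.9 144.3  60.1] jaw 75.99
shift [-0.082 -0.393 -0.006] turn [ 0.     0.001 -0.087]
[478.23057307  81.40292761]
t 3.27 F [-1.6  0.9  4.9] M [ 0.12 -0.06 -0.04] op 0.128 grasp now [465.9 144.3  60.1] jaw 75.99
shift [-0.182 -0.386 -0.006] turn [ 0.     0.001 -0.087]
t 3.38 F [-0.3  0.4  5.3] M [ 0.05  0.03 -0.  ] op 0.126 grasp now [465.9 144.3  60.1] jaw 75.99
shift [0.002 0.001 0.001] turn [ 0.001  0.001 -0.005]
```

View pics/a2.png

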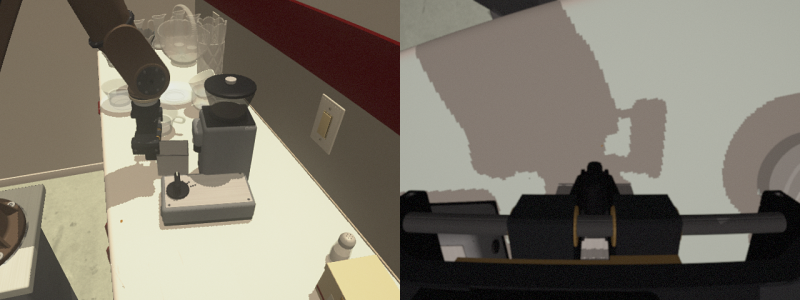

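```bash

python3 -m pendant '[{"x":-0.01,"y":-0.06,"z":0,"rx":0,"ry":0,"rz":-0.02,"jaw":0},{"x":-0.02,"y":-0.13,"z":0,"rx":0,"ry":0,"rz":-0.04,"jaw":0},{"x":-0.03,"y":-0.2,"z":0,"rx":0,"ry":0,"rz":-0.06,"jaw":0},{"x":-0.04,"y":-0.27,"z":0,"rx":0,"ry":0,"rz":-0.08,"jaw":0},{"x":-0.05,"y":-0.34,"z":0,"rx":0,"ry":0,"rz":-0.087,"jaw":0},{"x":-0.05,"y":-0.34,"z":0,"rx":0,"ry":0,"rz":-0.087,"jaw":0}]'
python3 snap.py a3 side top
```

```text
t: 4.12
eef_pos: [460.8, 92.1, 231.1]
tcp_rot: [3.142, 0.001, 2.965]
ft_force: [0.1, -5.1, 5.6]
opening: 0.127
t 4.22 F [-0.2 -4.4  6.3] M [-0.91 -0.13 -0.18] op 0.127 grasp now [461.   92.2  60.1] jaw 79.88
shift [0.03  0.348 0.001] turn [0.    0.001 0.082]
```

View pics/a3.png

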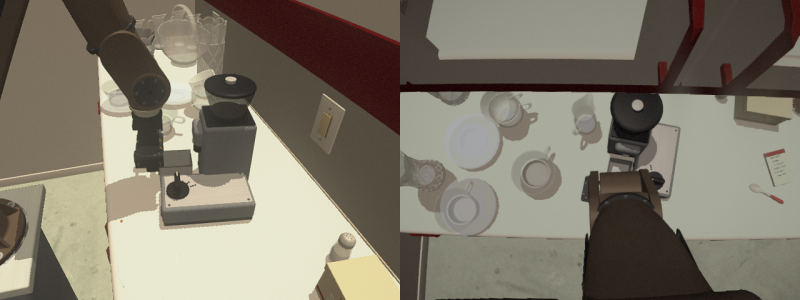

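```bash

python3 -m pendant '[{"x":-0.03,"y":0,"z":0,"rx":0,"ry":0,"rz":0,"jaw":0},{"x":-0.06,"y":-0.01,"z":0,"rx":0,"ry":0,"rz":0,"jaw":0},{"x":-0.09,"y":-0.02,"z":0,"rx":0,"ry":0,"rz":0,"jaw":0},{"x":-0.09,"y":-0.03,"z":0,"rx":0,"ry":0,"rz":0,"jaw":0}]'
python3 -m pendant '[{"x":0,"y":-0.01,"z":0,"rx":0,"ry":0,"rz":0,"jaw":0},{"x":0,"y":-0.01,"z":0,"rx":0,"ry":0,"rz":0,"jaw":0}]'
python3 -m pendant '[{"x":0,"y":-0.01,"z":0,"rx":0,"ry":0,"rz":0,"jaw":0},{"x":0,"y":-0.01,"z":0,"rx":0,"ry":0,"rz":0,"jaw":0}]'
python3 -c "
from h import *
from cell import env
go(env,[478.2,81.4,61],79.9)"
```

```text
t: 4.72
eef_pos: [473.1, 86.0, 231.1]
tcp_rot: [3.141, 0.0, 2.966]
ft_force: [-0.5, 5.2, 6.2]
opening: 0.124
t: 4.97
eef_pos: [472.9, 84.5, 231.1]
tcp_rot: [3.141, 0.001, 2.966]
ft_force: [0.7, 2.5, 5.7]
opening: 0.126
t: 5.22
eef_pos: [472.7, 83.1, 231.0]
tcp_rot: [3.141, 0.001, 2.966]
ft_force: [0.7, 3.0, 5.3]
opening: 0.125
t 5.22 F [0.7 3.  5.3] M [ 0.49 -0.15  0.12] op 0.125 grasp now [472.9  83.1  60. ] jaw 79.92
shift [-0.038 -0.005 -0.006] turn [0.001 0.001 0.   ]
```

```bash

python3 -m pendant '[{"x":0,"y":-0.01,"z":0,"rx":0,"ry":0,"rz":0,"jaw":0},{"x":0,"y":-0.01,"z":0,"rx":0,"ry":0,"rz":0,"jaw":0}]'
python3 -m pendant '[{"x":0,"y":-0.01,"z":0,"rx":0,"ry":0,"rz":0,"jaw":0},{"x":0,"y":-0.01,"z":0,"rx":0,"ry":0,"rz":0,"jaw":0}]'
python3 -c "
from h import *
from cell import env
go(env,[478.2,81.4,61],79.9)"
```

```text
t: 5.48
eef_pos: [472.3, 82.3, 231.1]
tcp_rot: [3.14, 0.001, 2.966]
ft_force: [-0.3, 14.0, 5.7]
opening: 0.126
t: 5.72
eef_pos: [471.7, 81.4, 231.1]
tcp_rot: [3.14, 0.0, 2.967]
ft_force: [-1.6, 21.7, 8.4]
opening: 0.127
t 5.72 F [-1.6 21.7  8.4] M [3.98 0.29 0.69] op 0.127 grasp now [471.8  81.6  60.1] jaw 79.97
shift [-0.043  0.008 -0.006] turn [0.002 0.    0.002]
```

Right contact came at about y=82.5. Next I'll push toward the tower, keeping light side pressure.

```bash

python3 -m pendant '[{"x":-0.01,"y":0.005,"z":0,"rx":0,"ry":0,"rz":0,"jaw":0},{"x":-0.02,"y":0.005,"z":0,"rx":0,"ry":0,"rz":0,"jaw":0},{"x":-0.03,"y":0.005,"z":0,"rx":0,"ry":0,"rz":0,"jaw":0},{"x":-0.03,"y":0.005,"z":0,"rx":0,"ry":0,"rz":0,"jaw":0}]'
python3 -m pendant '[{"x":-0.01,"y":0,"z":0,"rx":0,"ry":0,"rz":0,"jaw":0},{"x":-0.01,"y":0,"z":0,"rx":0,"ry":0,"rz":0,"jaw":0}]'
python3 -m pendant '[{"x":-0.01,"y":0,"z":0,"rx":0,"ry":0,"rz":0,"jaw":0},{"x":-0.01,"y":0,"z":0,"rx":0,"ry":0,"rz":0,"jaw":0}]'
python3 -c "
from h import *
from cell import env
go(env,[478.2,81.4,61],79.9)"
```

```text
t: 6.22
eef_pos: [474.3, 81.8, 231.0]
tcp_rot: [3.141, -0.007, 2.966]
ft_force: [-16.4, 25.7, 18.1]
opening: 0.124
t: 6.48
eef_pos: [475.4, 81.7, 230.9]
tcp_rot: [3.141, -0.008, 2.966]
ft_force: [-18.8, 28.2, 19.1]
opening: 0.124
t: 6.72
eef_pos: [476.7, 81.5, 230.8]
tcp_rot: [3.141, -0.009, 2.966]
ft_force: [-18.3, 30.2, 19.4]
opening: 0.124
t 6.72 F [-18.3  30.2  19.4] M [5.21 2.8  0.41] op 0.124 grasp now [475.3  81.8  59.8] jaw 79.96
shift [-0.01   0.001 -0.008] turn [ 0.001 -0.011  0.001]
```

```bash

python3 -m pendant '[{"x":-0.005,"y":0.01,"z":-0.006,"rx":0,"ry":0,"rz":0,"jaw":0},{"x":-0.01,"y":0.015,"z":-0.006,"rx":0,"ry":0,"rz":0,"jaw":0}]'
python3 -m pendant '[{"x":-0.01,"y":0,"z":0,"rx":0,"ry":0,"rz":0,"jaw":0},{"x":-0.01,"y":0,"z":0,"rx":0,"ry":0,"rz":0,"jaw":0}]'
python3 -c "
from h import *
from cell import env
go(env,[478.2,81.4,61],79.9)"
python3 snap.py a4 side top
```

```text
t: 6.98
eef_pos: [481.1, 81.7, 231.4]
tcp_rot: [-3.141, -0.001, 2.966]
ft_force: [1.1, -0.1, -3.3]
opening: 0.125
t: 7.22
eef_pos: [481.8, 81.5, 231.4]
tcp_rot: [-3.141, -0.004, 2.965]
ft_force: [-9.4, 8.1, 4.6]
opening: 0.121
t 7.22 F [-9.4  8.1  4.6] M [1.35 1.18 0.08] op 0.121 grasp now [481.1  81.6  60.4] jaw 79.9
shift [ 0.023 -0.005 -0.004] turn [-0.    -0.005 -0.   ]
t 7.33 F [-9.6  9.   4.5] M [1.4  1.19 0.12] op 0.126 grasp now [481.1  81.6  60.4] jaw 79.9
shift [0.181 0.395 0.003] turn [-0.    -0.005  0.082]
```

```bash
python3 - <<'E'
from h import *
from cell import env
c=env.read_camera("top")["img"][170:290,310:470,::-1]; s=env.read_camera("side")["img"][200:350,220:420,::-1]
f=lambda i:cv2.resize(cv2.convertScaleAbs(i,alpha=1.6,beta=20),(400*i.shape[1]*1//i.shape[1]*1,300),interpolation=cv2.INTER_CUBIC)
cv2.imwrite("pics/a4z.png",np.hstack([f(c),f(s)]))
E
```

```text
(no output)
```

View pics/a4z.png

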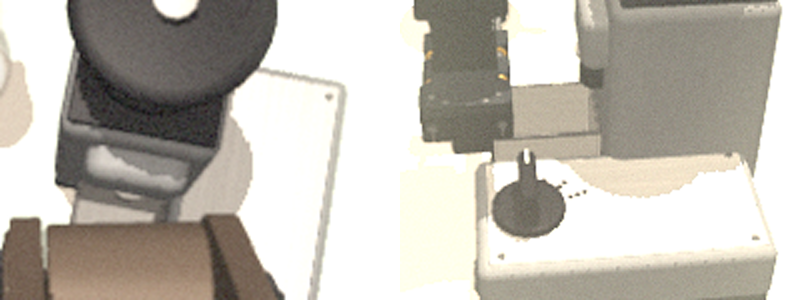

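```bash

python3 -m pendant '[{"x":-0.01,"y":0.005,"z":0,"rx":0,"ry":0,"rz":0,"jaw":0},{"x":-0.01,"y":0.005,"z":0,"rx":0,"ry":0,"rz":0,"jaw":0}]'
python3 -m pendant '[{"x":-0.01,"y":0,"z":0,"rx":0,"ry":0,"rz":0,"jaw":0},{"x":-0.01,"y":0,"z":0,"rx":0,"ry":0,"rz":0,"jaw":0}]'
python3 -m pendant '[{"x":-0.01,"y":0,"z":0,"rx":0,"ry":0,"rz":0,"jaw":0},{"x":-0.01,"y":0,"z":0,"rx":0,"ry":0,"rz":0,"jaw":0}]'
python3 -c "
from h import *
from cell import env
go(env,[478.2,81.4,61],79.9)"

```

```text
t: 7.68
eef_pos: [482.6, 81.7, 231.0]
tcp_rot: [-3.14, -0.007, 2.965]
ft_force: [-13.4, 4.3, 4.8]
opening: 0.127
t: 7.92
eef_pos: [483.4, 81.6, 230.9]
tcp_rot: [-3.14, -0.01, 2.965]
ft_force: [-18.7, 5.1, 5.9]
opening: 0.127
t: 8.18
eef_pos: [484.4, 81.4, 230.7]
tcp_rot: [-3.14, -0.011, 2.965]
ft_force: [-20.4, 7.4, 7.4]
opening: 0.126
t 8.18 F [-20.4   7.4   7.4] M [ 1.23  3.21 -0.05] op 0.126 grasp now [482.4  81.5  59.8] jaw 79.89
shift [ 0.041 -0.007 -0.008] turn [-0.002 -0.015 -0.   ]
```

Both contacts are loaded, with Fx about -20 and Fy about +7. I'll release gently, rise straight up and check the fit.

```bash

python3 -m pendant '[{"x":0.015,"y":0,"z":0,"rx":0,"ry":0,"rz":0,"jaw":0},{"x":0.02,"y":0,"z":0,"rx":0,"ry":0,"rz":0,"jaw":0.35},{"x":0.02,"y":0,"z":0,"rx":0,"ry":0,"rz":0,"jaw":0.35},{"x":0.02,"y":0,"z":0,"rx":0,"ry":0,"rz":0,"jaw":0.35},{"x":0.02,"y":0,"z":-0.2,"rx":0,"ry":0,"rz":0,"jaw":0.35},{"x":0.02,"y":0,"z":-0.5,"rx":0,"ry":0,"rz":0,"jaw":0.35},{"x":0.4,"y":0.3,"z":-0.6,"rx":0,"ry":0,"rz":0,"jaw":0.35},{"x":0.6,"y":0.8,"z":-0.6,"rx":0,"ry":0,"rz":0,"jaw":0.35}]'
cat > z.py <<'E'
import sys
from h import *
from cell import env
c=env.read_camera("top")["img"][190:320,310:460,::-1]; s=env.read_camera("side")["img"][200:350,220:420,::-1]
f=lambda i:cv2.resize(cv2.convertScaleAbs(i,alpha=1.6,beta=20),None,fx=4,fy=4,interpolation=cv2.INTER_CUBIC)
cv2.imwrite(f"pics/{sys.argv[1]}t.png",f(c)); cv2.imwrite(f"pics/{sys.argv[1]}s.png",f(s))
E
python3 z.py b1
```

```text
t: 9.18
eef_pos: [426.3, 188.0, 322.2]
tcp_rot: [3.141, 0.002, 2.963]
ft_force: [1.7, 0.2, 0.1]
opening: 0.349
```

View pics/b1t.png

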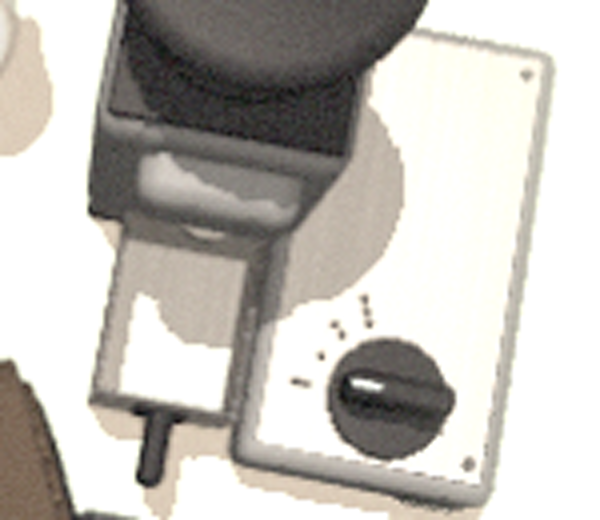

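View pics/b1s.png

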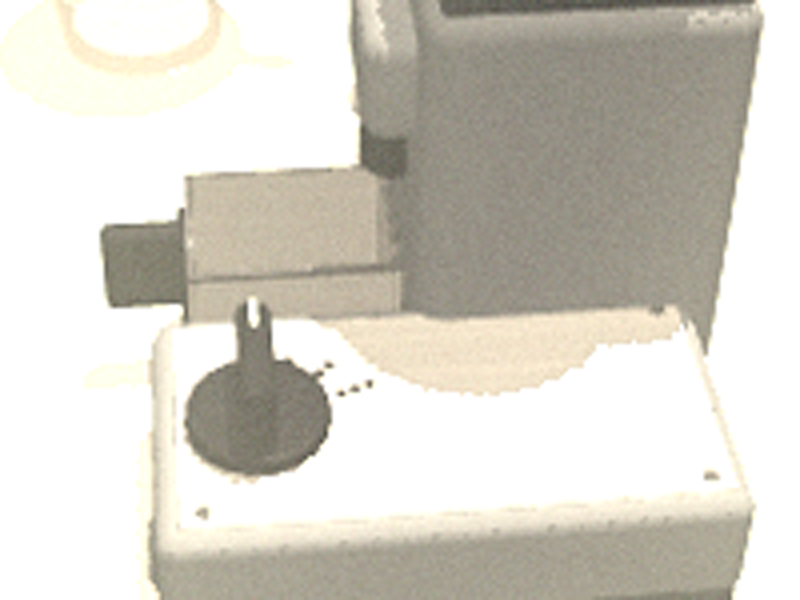

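```bash
python3 - <<'E'
from h import *
from cell import env
np.set_printoptions(precision=1,suppress=True)
c=env.read_camera("top"); s=env.read_camera("side")
A=lambda p,q:np.degrees(np.arctan2(*(q-p)[[1,0]]))
t=plane(c,zt([[92,400],[232,422],[120,240],[150,485]],310,190),78); print(t[:,:2],A(t[1],t[0])-90,A(t[0],t[2]))
u=plane(s,zt([[190,284],[401,272],[188,177],[360,168]],220,200),78); print(u[:,:2],A(u[0],u[1]),A(u[2],u[3]),A(u[0],u[2])-90)
# console ref in same images
k=plane(c,zt([[527,75],[468,464]],310,190),61);print("con",k[:,:2],A(k[1],k[0]))
k=plane(s,zt([[202,513],[711,476]],220,200),61);print("con",k[:,:2],A(k[0],k[1]))
E
```

```text
[[503.2 111.2]
 [493.7  45.8]
 [579.1  98.7]
 [464.1  83.9]] -8.200449542517134 -9.374436057985648
[[493.2  38.3]
 [579.1  22.3]
 [506.8 107.6]
 [581.7  93.6]] -10.546817204190184 -10.539599862952956 -11.15709661151358
con [[ 667.6 -103.4]
 [ 476.1  -68.6]] -10.28783571742957
con [[ 474.3  -68.9]
 [ 665.1 -103.5]] -10.270926695825022
```

```bash
python3 - <<'E'
from h import *
from cell import env
np.set_printoptions(precision=1,suppress=True)
w=env.read_camera("wrist"); o,_=ray(w,[[0,0]]); s=env.state(); R=Ro.from_euler('xyz',s["tcp_rot"])
print("cam in tool",R.inv().apply(o-s["eef_pos"]), "view dir",R.inv().apply(ray(w,[[320,240]])[1]))
c=env.read_camera("top")
print("cup",plane(c,[[218,278],[255,285]],40),"jug",plane(c,[[296,190],[296,225]],[60,0]))
a=np.radians(-10.25); G=np.array([[np.cos(a),-np.sin(a)],[np.sin(a),np.cos(a)]])
for q in([-66,95],[-66,88]):
    p=np.array([583.8,23])+G@q; print(p); go(env,[*p,58],79.75)
E
```

```text
cam in tool [82.5  1.7 19. ] view dir [[-0.3  0.   1. ]]
cup [[525.5 335.8  40. ]
 [512.9 262.2  40. ]] jug [[701.  185.4  60. ]
 [643.2 187.2   0. ]]
[535.8 128.2]
t 9.47 F [ 0.7 -0.  -0.2] M [-0.  0.  0.] op 0.352 grasp now [427.8 187.2 149.8] jaw 79.88
shift [-0.8 -0.3  0.6] turn [-0.  0.  0.]
[534.5 121.3]
t 9.47 F [ 0.7 -0.  -0.2] M [-0.  0.  0.] op 0.352 grasp now [427.8 187.2 149.8] jaw 79.88
shift [-0.8 -0.3  0.6] turn [-0.  0.  0.]
```

```bash
cat > t.py <<'E'
import sys
from h import *
from cell import env
np.set_printoptions(precision=3,suppress=True)
a=np.radians(-10.25); G=np.array([[np.cos(a),-np.sin(a)],[np.sin(a),np.cos(a)]])
q=[float(v) for v in sys.argv[1:5]]
go(env,[*(np.array([583.8,23])+G@q[:2]),q[2]],q[3]-10.25)
E
python3 t.py -70 105 58 90
```

```text
t 9.47 F [ 0.7 -0.  -0.2] M [-0.    0.02  0.  ] op 0.352 grasp now [427.8 187.2 149.8] jaw 79.88
shift [-0.751 -0.194  0.612] turn [-0.     0.     0.003]
```

```bash

python3 -m pendant '[{"x":-0.35,"y":0,"z":0,"rx":0,"ry":0,"rz":0,"jaw":0},{"x":-0.7,"y":-0.15,"z":0,"rx":0,"ry":0,"rz":0,"jaw":0},{"x":-0.75,"y":-0.19,"z":0.25,"rx":0,"ry":0,"rz":0,"jaw":0},{"x":-0.75,"y":-0.19,"z":0.5,"rx":0,"ry":0,"rz":0,"jaw":0},{"x":-0.75,"y":-0.19,"z":0.6,"rx":0,"ry":0,"rz":0,"jaw":0},{"x":-0.75,"y":-0.19,"z":0.6,"rx":0,"ry":0,"rz":0,"jaw":0}]'
python3 snap.py b2 side wrist
python3 t.py -70 85 58 90
```

```text
t: 10.22
eef_pos: [533.4, 139.3, 230.4]
tcp_rot: [-3.141, -0.001, 2.964]
ft_force: [-0.7, 0.2, 0.1]
opening: 0.002
t 10.32 F [ 0.4  0.5 -0.3] M [0.02 0.02 0.01] op 0.009 grasp now [533.7 139.8  60.9] jaw 79.88
shift [ 0.452 -0.049  0.005] turn [0.001 0.001 0.082]
t 10.32 F [ 0.4  0.5 -0.3] M [0.02 0.02 0.01] op 0.009 grasp now [533.7 139.8  60.9] jaw 79.88
shift [-0.002 -0.14   0.019] turn [0.001 0.001 0.003]
```

View pics/b2.png

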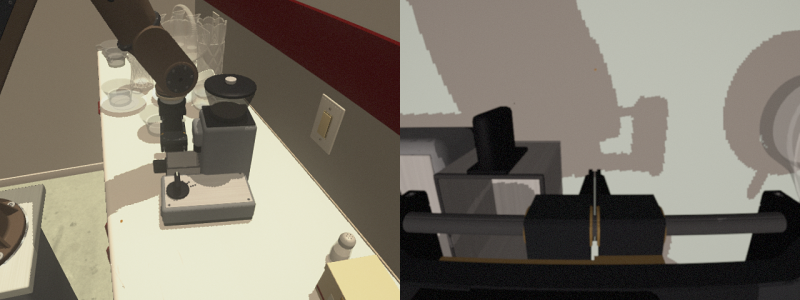

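The closed fingers stand at about (595,200) in the wrist view, just left of the bin's left wall. I'll push right in small steps.

```bash

python3 -m pendant '[{"x":0,"y":-0.05,"z":0,"rx":0,"ry":0,"rz":0,"jaw":0},{"x":0,"y":-0.1,"z":0,"rx":0,"ry":0,"rz":0,"jaw":0},{"x":0,"y":-0.12,"z":0,"rx":0,"ry":0,"rz":0,"jaw":0},{"x":0,"y":-0.12,"z":0,"rx":0,"ry":0,"rz":0,"jaw":0}]'
python3 -m pendant '[{"x":0,"y":-0.01,"z":0,"rx":0,"ry":0,"rz":0,"jaw":0},{"x":0,"y":-0.02,"z":0,"rx":0,"ry":0,"rz":0,"jaw":0}]'
python3 t.py -70 85 58 90
```

```text
t: 10.82
eef_pos: [530.0, 122.0, 231.1]
tcp_rot: [3.141, 0.0, 2.965]
ft_force: [0.2, 0.8, -0.9]
opening: 0.003
t: 11.08
eef_pos: [529.4, 119.4, 230.9]
tcp_rot: [3.142, -0.0, 2.966]
ft_force: [0.9, -0.4, -0.1]
opening: 0.006
t 11.07 F [ 0.9 -0.4 -0.1] M [-0.01  0.   -0.02] op 0.006 grasp now [529.4 119.4  59.9] jaw 79.92
shift [-0.004 -0.001  0.012] turn [ 0.    -0.     0.004]
```

```bash

python3 -m pendant '[{"x":0,"y":-0.01,"z":0,"rx":0,"ry":0,"rz":0,"jaw":0},{"x":0,"y":-0.02,"z":0,"rx":0,"ry":0,"rz":0,"jaw":0}]'
python3 -m pendant '[{"x":0,"y":-0.01,"z":0,"rx":0,"ry":0,"rz":0,"jaw":0},{"x":0,"y":-0.02,"z":0,"rx":0,"ry":0,"rz":0,"jaw":0}]'
python3 t.py -70 85 58 90
```

```text
t: 11.32
eef_pos: [529.0, 117.5, 231.5]
tcp_rot: [3.139, 0.001, 2.965]
ft_force: [-2.2, 23.6, 11.1]
opening: 0.004
t: 11.58
eef_pos: [528.6, 116.2, 232.5]
tcp_rot: [3.137, 0.003, 2.964]
ft_force: [-3.3, 42.5, 22.1]
opening: 0.004
t 11.57 F [-3.3 42.5 22.1] M [ 6.37  0.7  -0.1 ] op 0.004 grasp now [529.2 117.   61.5] jaw 79.85
shift [-0.006  0.02   0.024] turn [0.006 0.004 0.002]
```

```bash

python3 -m pendant '[{"x":0,"y":0.05,"z":0,"rx":0,"ry":0,"rz":0,"jaw":0},{"x":0,"y":0.12,"z":-0.1,"rx":0,"ry":0,"rz":0,"jaw":0},{"x":0.2,"y":0.12,"z":-0.4,"rx":0,"ry":0,"rz":0,"jaw":0},{"x":0.55,"y":0,"z":-0.4,"rx":0,"ry":0,"rz":0,"jaw":0},{"x":0.6,"y":-0.31,"z":-0.3,"rx":0,"ry":0,"rz":0,"jaw":0},{"x":0.6,"y":-0.31,"z":-0.05,"rx":0,"ry":0,"rz":0,"jaw":0},{"x":0.6,"y":-0.31,"z":0,"rx":0,"ry":0,"rz":0,"jaw":0}]'
python3 t.py -140 38 58 90
```

```text
t: 12.45
eef_pos: [431.5, 83.1, 229.7]
tcp_rot: [-3.141, -0.003, 2.965]
ft_force: [0.3, 0.3, 0.3]
opening: 0.003
t 12.45 F [0.3 0.3 0.3] M [ 0.02 -0.06  0.03] op 0.003 grasp now [431.   83.1  58.7] jaw 79.86
shift [-0.137  0.04   0.004] turn [-0.001 -0.003  0.002]
```

```bash

python3 -m pendant '[{"x":-0.06,"y":0.03,"z":0,"rx":0,"ry":0,"rz":0,"jaw":0},{"x":-0.11,"y":0.04,"z":0,"rx":0,"ry":0,"rz":0,"jaw":0},{"x":-0.12,"y":0.04,"z":0,"rx":0,"ry":0,"rz":0,"jaw":0}]'
python3 -m pendant '[{"x":-0.01,"y":0,"z":0,"rx":0,"ry":0,"rz":0,"jaw":0},{"x":-0.02,"y":0,"z":0,"rx":0,"ry":0,"rz":0,"jaw":0}]'
python3 -m pendant '[{"x":-0.01,"y":0,"z":0,"rx":0,"ry":0,"rz":0,"jaw":0},{"x":-0.02,"y":0,"z":0,"rx":0,"ry":0,"rz":0,"jaw":0}]'
python3 t.py -140 38 58 90
```

```text
t: 12.82
eef_pos: [451.1, 86.5, 231.5]
tcp_rot: [3.141, 0.002, 2.966]
ft_force: [0.0, -0.9, 0.9]
opening: 0.005
t: 13.08
eef_pos: [452.2, 85.8, 231.0]
tcp_rot: [-3.141, -0.004, 2.966]
ft_force: [-11.4, 5.5, 7.0]
opening: 0.006
t: 13.32
eef_pos: [453.3, 85.6, 230.8]
tcp_rot: [-3.14, -0.01, 2.966]
ft_force: [-24.0, 10.9, 19.1]
opening: 0.005
t 13.32 F [-24.   10.9  19.1] M [1.71 3.63 0.12] op 0.005 grasp now [451.5  85.7  59.8] jaw 79.92
shift [ 0.003 -0.003  0.012] turn [-0.002 -0.013  0.004]
```

Contact is stiff in x as well, so the bin is home. Next I'll locate the dial bar precisely, using the first raw images since the dial hasn't moved.

```bash
python3 - <<'E'
import cv2,numpy as np
from cell import env
print(env.state()["joints"].round(3))
a=cv2.imread("pics/top0.png")[265:315,380:430]; b=cv2.imread("pics/side0.png")[265:325,255:315]
f=lambda i,k:cv2.resize(cv2.convertScaleAbs(i,alpha=2.5,beta=0),None,fx=k,fy=k,interpolation=cv2.INTER_CUBIC)
a=f(a,8);b=f(b,6.6667); cv2.imwrite("pics/dz.png",np.hstack([a,b[:400,:400]]))
E
```

```text
[ 4.300e-02  5.490e-01  2.114e+00  2.000e-03  4.890e-01 -1.353e+00]
```

View pics/dz.png

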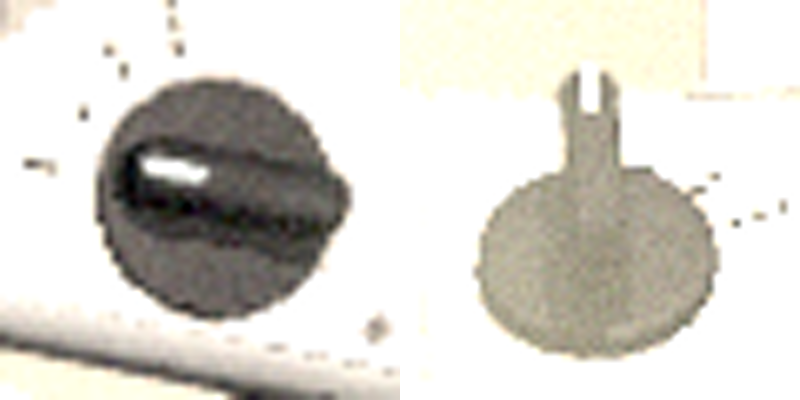

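```bash
python3 snap.py c1 side; python3 - <<'E'
import cv2,numpy as np
from h import *
from cell import env
np.set_printoptions(precision=1,suppress=True)
i=cv2.imread("pics/c1.png")[110:310,150:350]; j=cv2.imread("pics/side0.png")[0:110,0:110]
f=lambda i:cv2.resize(cv2.convertScaleAbs(i,alpha=2.2,beta=20),(400,400),interpolation=cv2.INTER_CUBIC)
cv2.imwrite("pics/c1z.png",np.hstack([f(i),f(j)]))
a=np.radians(-10.25); G=np.array([[np.cos(a),-np.sin(a)],[np.sin(a),np.cos(a)]])
s=env.read_camera("side")
for q in ([0,-14],[134,-14]):
  p=np.array([583.8,23])+G@q
  print(proj(s,[[*p,z] for z in (61,150,200,220,240,260)]))
# dial
c=env.read_camera("top")
z8=lambda z:zt(z,380,265,8)
z6=lambda z:zt(np.array(z)-[400,0],255,265,6.6667)
print("bar top ends",plane(c,z8([[128,165],[345,190]]),104),"line",plane(c,z8([[145,160],[208,173]]),104),"skirt",plane(c,z8([[213,198]]),68))
print("side line",plane(s,z6([[591,64],[591,114]]),104),"skirt",plane(s,z6([[597,262]]),68))
E
```

```text
t 13.38 F [-20.7   8.6  13.2] M [1.27 3.07 0.13] op 0.006 grasp now [451.5  85.7  59.8] jaw 79.93
shift [-0.012  0.4   -0.002] turn [-0.002 -0.013  0.083]
[[323.2 280.1]
 [324.7 237.9]
 [325.6 211.4]
 [326.  200.1]
 [326.4 188.5]
 [326.9 176.4]]
[[401.7 275. ]
 [408.9 233.3]
 [413.3 207.1]
 [415.1 196. ]
 [417.1 184.5]
 [419.  172.7]]
bar top ends [[510.6  -2.5 104. ]
 [505.4 -52.1 104. ]] line [[511.7  -6.4 104. ]
 [508.9 -20.7 104. ]] skirt [[506.2 -28.6  68. ]]
side line [[510.7  -5.  104. ]
 [506.8 -21.5 104. ]] skirt [[504.5 -33.1  68. ]]
```

View pics/c1z.png

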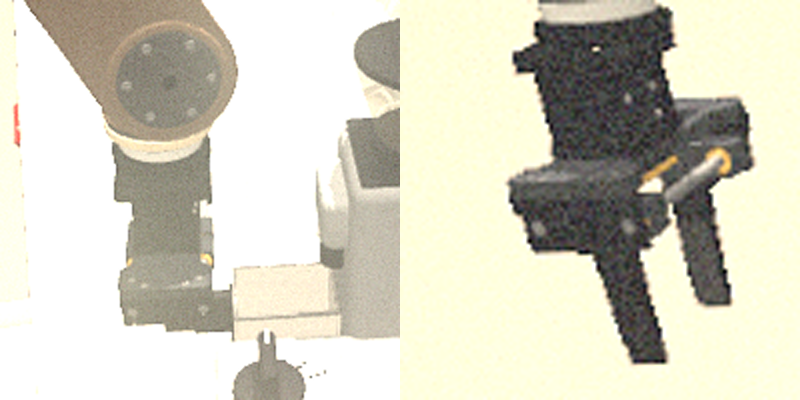

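No camera body shows on the gripper, so turning the tool clockwise is clear. I'll back off, rise and turn 90° over the dial.

```bash

python3 -m pendant '[{"x":0.05,"y":0,"z":0,"rx":0,"ry":0,"rz":0,"jaw":0},{"x":0.1,"y":0,"z":-0.1,"rx":0,"ry":0,"rz":0,"jaw":0},{"x":0.1,"y":0,"z":-0.4,"rx":0,"ry":0,"rz":0.2,"jaw":0},{"x":0.1,"y":-0.1,"z":-0.65,"rx":0,"ry":0,"rz":0.4,"jaw":0.3},{"x":0,"y":-0.3,"z":-0.65,"rx":0,"ry":0,"rz":0.6,"jaw":0.6},{"x":-0.1,"y":-0.5,"z":-0.65,"rx":0,"ry":0,"rz":0.8,"jaw":0.6},{"x":-0.2,"y":-0.7,"z":-0.65,"rx":0,"ry":0,"rz":1,"jaw":0.6},{"x":-0.2,"y":-0.7,"z":-0.65,"rx":0,"ry":0,"rz":1,"jaw":0.6}]'
cat > d.py <<'E'
import sys
from h import *
from cell import env
go(env,[float(v) for v in sys.argv[1:4]],float(sys.argv[4]))
E
python3 d.py 507 -29 150 -10.25
```

```text
t: 14.48
eef_pos: [467.7, -24.9, 329.3]
tcp_rot: [3.14, 0.001, 2.177]
ft_force: [0.4, 0.4, 0.0]
opening: 0.471
t 14.47 F [0.4 0.4 0. ] M [-0.08  0.04  0.03] op 0.471 grasp now [467.9 -25.  158.3] jaw 34.72
shift [-0.172  0.2    0.056] turn [0.002 0.001 0.999]
```

```bash

python3 -m pendant '[{"x":-0.05,"y":0.05,"z":0,"rx":0,"ry":0,"rz":0.2,"jaw":0.6},{"x":-0.1,"y":0.1,"z":0,"rx":0,"ry":0,"rz":0.4,"jaw":0.6},{"x":-0.17,"y":0.2,"z":0,"rx":0,"ry":0,"rz":0.6,"jaw":0.6},{"x":-0.17,"y":0.2,"z":0.05,"rx":0,"ry":0,"rz":0.8,"jaw":0.6},{"x":-0.17,"y":0.2,"z":0.05,"rx":0,"ry":0,"rz":1,"jaw":0.6},{"x":-0.17,"y":0.2,"z":0.05,"rx":0,"ry":0,"rz":1,"jaw":0.6}]'
python3 d.py 507 -29 95 -10.25
python3 snap.py e1 side wrist
```

```text
t: 15.22
eef_pos: [506.3, -26.5, 321.4]
tcp_rot: [3.141, -0.0, 1.398]
ft_force: [-0.2, 0.4, 0.5]
opening: 0.603
t 15.22 F [-0.2  0.4  0.5] M [-0.09  0.05 -0.02] op 0.603 grasp now [506.3 -26.5 150.4] jaw -9.9
shift [-0.016  0.007  0.369] turn [ 0.    -0.     0.008]
t 15.32 F [-0.  -0.2  0.3] M [-0.08  0.05  0.  ] op 0.602 grasp now [506.5 -26.7 150.3] jaw -9.8
shift [ 1.079 -0.463  0.602] turn [ 1.000e-03  0.000e+00 -1.911e+00]
```

View pics/e1.png

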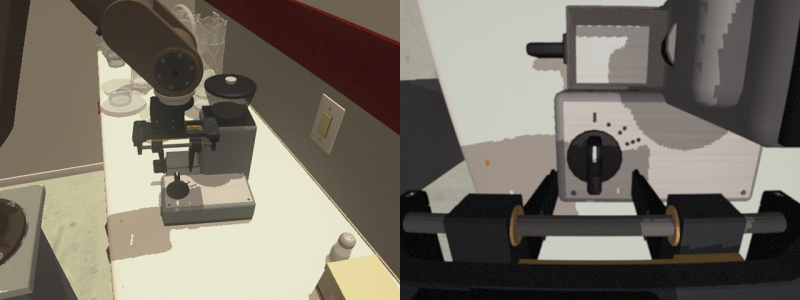

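The wrist view shows the bar at (595,170), centred between the fingers. The bin sits against the console and the tower. I'll use this close view at full resolution to check the fit.

```bash
python3 - <<'E'
import cv2,numpy as np,pickle
from cell import env
w=env.read_camera("wrist"); pickle.dump(w,open("w.pkl","wb"))
i=w["img"][0:330,230:620,::-1]
cv2.imwrite("pics/w1.png",cv2.resize(cv2.convertScaleAbs(i,alpha=1.5,beta=25),None,fx=1.8,fy=1.8,interpolation=cv2.INTER_CUBIC))
E
```

```text
(no output)
```

View pics/w1.png

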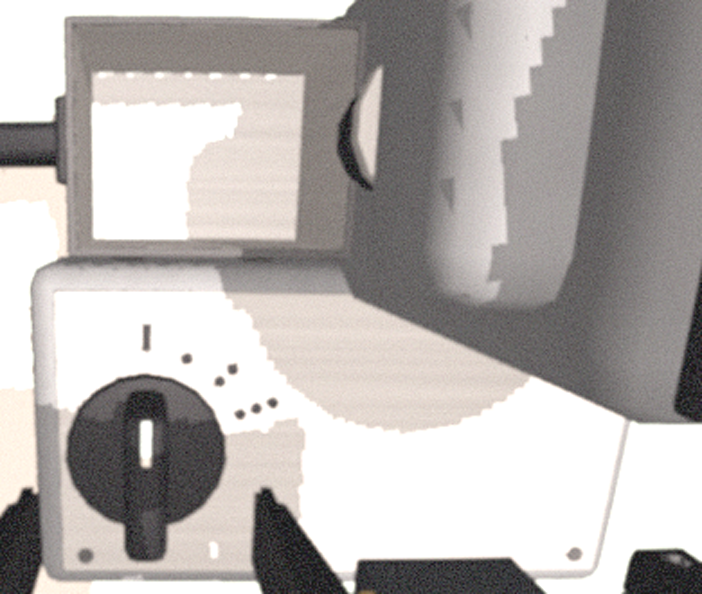

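```bash
python3 - <<'E'
import pickle
from h import *
np.set_printoptions(precision=1,suppress=True)
w=pickle.load(open("w.pkl","rb"))
Z=lambda z:zt(z,230,0,1.8)
A=lambda p,q:np.degrees(np.arctan2(*(q-p)[[1,0]]))
b=plane(w,Z([[66,18],[68,255],[350,251],[360,28]]),78); print("bin",b[:,:2],"yaw",A(b[0],b[3]),A(b[1],b[2]),A(b[1],b[0])-90)
k=plane(w,Z([[85,555],[574,553]]),61); print("screws",k[:,:2],A(*k))
g=plane(w,Z([[52,291],[350,294]]),61); print("panel left edge yaw",A(*g))
d=plane(w,Z([[146,450],[146,392],[146,558],[146,420],[146,467]]),[68,104,104,104,104]); print("dial",d[:,:2], d[1:3].mean(0))
# home prediction in grinder frame via screws: top-cam screws vs console geometry
a=np.radians(-10.25); G=np.array([[np.cos(a),-np.sin(a)],[np.sin(a),np.cos(a)]])
print("grinder coords bin rel (583.8,23)",(b[:,:2]-[583.8,23])@G, "screws",(k[:,:2]-[583.8,23])@G,"dial",(d[:,:2]-[583.8,23])@G)
E
```

```text
bin [[506.6 113.7]
 [493.7  46. ]
 [582.3  32.2]
 [592.1  96.9]] yaw -11.176141857468272 -8.8312240848639 -10.799743334949483
screws [[ 475.2  -67.2]
 [ 666.9 -101.1]] -10.03744553081009
panel left edge yaw -10.258728514246846
dial [[506.3 -26.2]
 [511.6   4.2]
 [502.3 -49.7]
 [510.1  -4.3]
 [507.6 -19.1]] [506.9 -22.8 104. ]
grinder coords bin rel (583.8,23) [[-92.1  75.6]
 [-92.7   6.6]
 [ -3.1   8.8]
 [ -5.   74.1]] screws [[ -90.8 -108.1]
 [ 103.9 -107.4]] dial [[-67.5 -62.2]
 [-67.7 -31.4]
 [-67.3 -86.1]
 [-67.6 -40. ]
 [-67.5 -55. ]]
```

Bin yaw agrees with the grinder's to about 1°, and the corners land at x −93..−3 and y about 3..75, which is home. Next I'll go down and grip the dial.

```bash

python3 -m pendant '[{"x":-0.005,"y":0,"z":0.15,"rx":0,"ry":0,"rz":0.01,"jaw":0.6},{"x":-0.005,"y":0,"z":0.3,"rx":0,"ry":0,"rz":0.01,"jaw":0.6},{"x":-0.005,"y":0,"z":0.37,"rx":0,"ry":0,"rz":0.01,"jaw":0.6},{"x":-0.005,"y":0,"z":0.37,"rx":0,"ry":0,"rz":0.01,"jaw":0.3},{"x":-0.005,"y":0,"z":0.37,"rx":0,"ry":0,"rz":0.01,"jaw":0},{"x":-0.005,"y":0,"z":0.37,"rx":0,"ry":0,"rz":0.01,"jaw":0},{"x":-0.005,"y":0,"z":0.37,"rx":0,"ry":0,"rz":0.01,"jaw":0},{"x":-0.005,"y":0,"z":0.37,"rx":0,"ry":0,"rz":0.01,"jaw":0}]'
python3 d.py 507 -28 95 -10.25
```

```text
t: 16.38
eef_pos: [506.2, -27.9, 265.6]
tcp_rot: [-3.141, -0.0, 1.387]
ft_force: [0.1, -2.2, 10.7]
opening: 0.147
t 16.38 F [ 0.1 -2.2 10.7] M [-0.19 -0.02  0.13] op 0.147 grasp now [506.  -27.9  94.6] jaw -10.53
shift [ 0.     0.005 -0.003] turn [-0.001 -0.    -0.006]
```

```bash

python3 -m pendant '[{"x":0,"y":0,"z":-0.002,"rx":0,"ry":0,"rz":0.15,"jaw":0},{"x":0,"y":0,"z":-0.002,"rx":0,"ry":0,"rz":0.3,"jaw":0},{"x":0,"y":0,"z":-0.002,"rx":0,"ry":0,"rz":0.45,"jaw":0},{"x":0,"y":0,"z":-0.002,"rx":0,"ry":0,"rz":0.6,"jaw":0},{"x":0,"y":0,"z":-0.002,"rx":0,"ry":0,"rz":0.75,"jaw":0},{"x":0,"y":0,"z":-0.002,"rx":0,"ry":0,"rz":0.9,"jaw":0},{"x":0,"y":0,"z":-0.002,"rx":0,"ry":0,"rz":0.9,"jaw":0}]'
python3 d.py 506 -28 95 -79.5
```

```text
t: 17.25
eef_pos: [506.4, -28.1, 265.7]
tcp_rot: [-3.141, 0.0, 0.681]
ft_force: [-1.0, -1.7, -1.0]
opening: 0.147
t 17.25 F [-1.  -1.7 -1. ] M [-0.42  0.35  0.11] op 0.147 grasp now [506.4 -28.1  94.7] jaw -50.98
shift [-0.002 -0.002 -0.002] turn [-0.     0.     0.634]
```

```bash

python3 -m pendant '[{"x":0,"y":0,"z":0,"rx":0,"ry":0,"rz":0.15,"jaw":0},{"x":0,"y":0,"z":0,"rx":0,"ry":0,"rz":0.3,"jaw":0},{"x":0,"y":0,"z":0,"rx":0,"ry":0,"rz":0.45,"jaw":0},{"x":0,"y":0,"z":0,"rx":0,"ry":0,"rz":0.58,"jaw":0},{"x":0,"y":0,"z":0,"rx":0,"ry":0,"rz":0.66,"jaw":0},{"x":0,"y":0,"z":0,"rx":0,"ry":0,"rz":0.66,"jaw":0},{"x":0,"y":0,"z":0,"rx":0,"ry":0,"rz":0.66,"jaw":0}]'
python3 d.py 506 -28 95 -80.6
python3 snap.py f1 side wrist
python3 - <<'E'
import cv2,numpy as np,pickle
from cell import env
w=env.read_camera("wrist"); pickle.dump(w,open("w2.pkl","wb"))
cv2.imwrite("pics/f2.png",cv2.convertScaleAbs(w["img"][:,:,::-1],alpha=1.5,beta=25))
E
```

```text
t: 18.12
eef_pos: [506.5, -28.2, 265.7]
tcp_rot: [3.141, 0.0, 0.165]
ft_force: [-0.8, -4.5, -0.6]
opening: 0.149
t 18.12 F [-0.8 -4.5 -0.6] M [-1.14  0.44  0.22] op 0.149 grasp now [506.4 -28.2  94.7] jaw -80.56
shift [-0.003 -0.002 -0.002] turn [0.    0.    0.001]
t 18.23 F [-1.4 -4.9 -1.4] M [-1.09  0.4   0.24] op 0.144 grasp now [506.5 -28.3  94.7] jaw -80.56
shift [-0.081 -1.181  0.231] turn [-0.000e+00  1.000e-03 -3.484e+00]
```

View pics/f1.png

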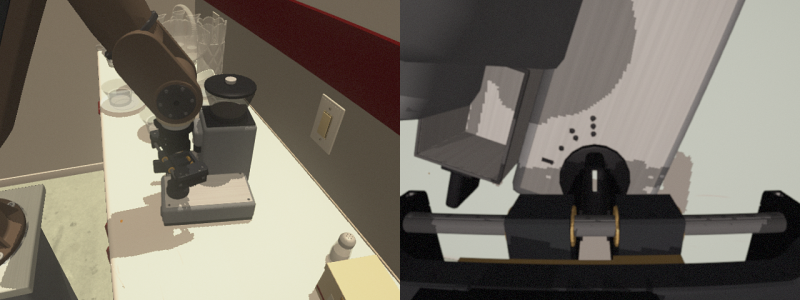

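View pics/f2.png

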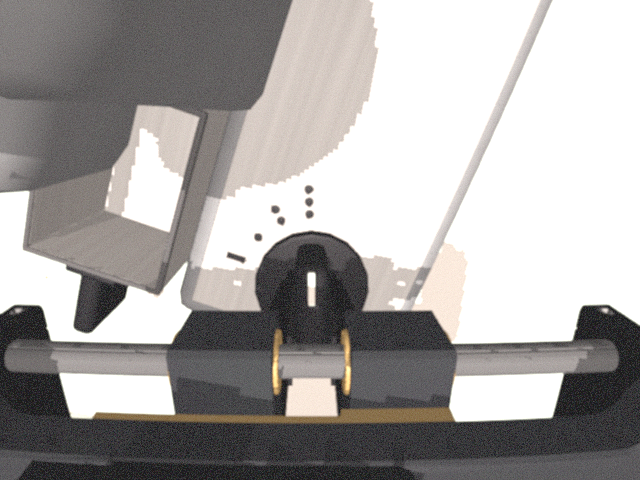

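The white pointer at (311,290) points at the three dots at (309,190–214). The measured moment of 0.22–0.24 Nm matches the spring at the third click. Last, I'll check the bin.

```bash
python3 - <<'E'
import pickle
from h import *
from cell import env
np.set_printoptions(precision=1,suppress=True)
w=pickle.load(open("w2.pkl","rb"))
A=lambda p,q:np.degrees(np.arctan2(*(q-p)[[1,0]]))
b=plane(w,[[25,247],[160,292],[207,112]],78); print("bin FL FR, right wall",b[:,:2],A(b[1],b[0])-90,A(b[1],b[2]))
d=plane(w,[[311.5,275],[311.5,305]],104); print("line heading",A(d[1],d[0]), "dial rad",np.radians(79.75-A(d[1],d[0])))
g=plane(w,[[309,189],[309.5,214]],61); ax=np.array([506.5,-28.2,61]); print("dots",[A(ax,p) for p in g])
s=env.read_camera("side"); cv2.imwrite("pics/f3.png",cv2.resize(cv2.convertScaleAbs(s["img"][200:350,220:420,::-1],alpha=1.6,beta=20),None,fx=4,fy=4,interpolation=cv2.INTER_CUBIC))
E
```

```text
bin FL FR, right wall [[507.2 113.3]
 [495.2  45.5]
 [582.4  30. ]] -10.028338650527104 -10.05891718061755
line heading 9.450188298159794 dial rad 1.2269631777291499
dots [np.float64(11.817278203131519), np.float64(12.289410112267086)]
```

View pics/f3.png

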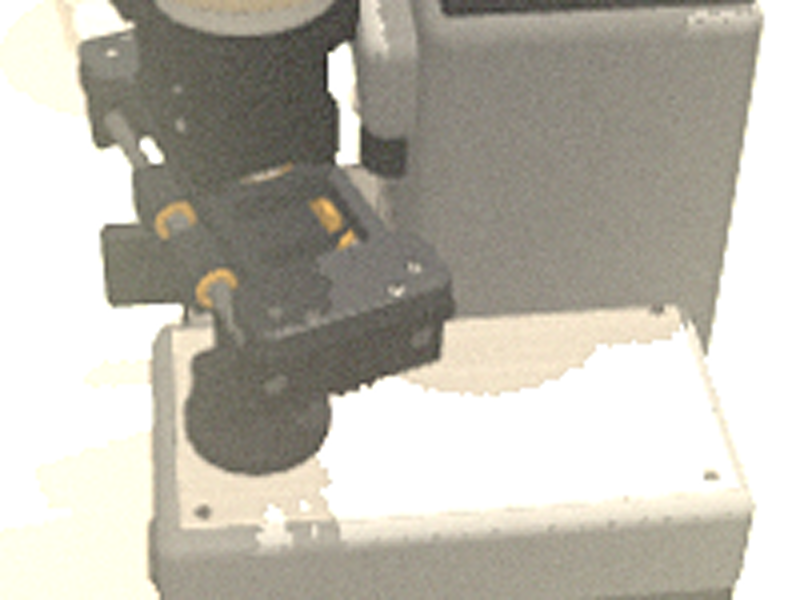

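```bash
python3 -c "
from cell import env
env.job_done(); s=env.state(); print(s['t'],s['moment'],s['opening'])"
```

```text
the job is handed in; nothing more can be done
the job is handed in; nothing more can be done
```

The bin is home in the corner, the dial is held at the third click, and the job was handed in at about 18.4 s of the 45 s allowed.

**Bin:** I gripped the pull tab and slid the bin along the worktop to the right buffers, then to the back ones. After letting go I pushed again on the left wall and on the tab's front end with closed fingers. Both pushes met firm resistance straight away, so the bin was already against its stops. The largest push was about 48 N at the wrist.

**Dial:** I turned it clockwise and the gripper still holds it.
- **Angle:** the tool heading and the white pointer line both give about 1.227 rad. The third click is at 1.2 and the end stop at 1.27.
- **Spring:** the measured moment about the dial axis was 0.22–0.24 Nm, matching the spring at the third click.
- **Dots:** sighting the three dots gave a heading 2–3° short of the pointer's, which fits the dial being slightly past the click.

**Last checks:** the final wrist view shows the bin parallel to the grinder, at −10.05° against −10.25°. Single-image checks right after release scattered by 1–2° and a few millimetres, so the fit rests mainly on the contact forces. I never saw the buffer contacts directly.

I kept the arm clear of the cup and jug but didn't measure them again at the end. After hand-in the state could no longer be read, so the hold afterwards isn't confirmed.

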